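# Roll a damper sleeve up to the stop and swing the keeper behind it

## Task

Push the larger of the two sleeves up its gutter, over the crest, until it rests against the stop plate at the high end; then push the keeper bar across that gutter, as far as it goes, so the sleeve cannot roll back. Nudge things along with the fingertips and do not lift the sleeve out of the gutter. Leave the smaller sleeve in its seat and everything else on the bench where it is.

Things in the scene. Friction and masses are not known exactly. Their poses are not given: they have to be found in the camera images.
- ramp: Fixed ramp, two parallel gutters, 237 x 168 mm, 72 high. Origin: centre of its underside, on the bench; x uphill (roughly to the robot's left), y across, z up. Gutters 64 mm wide, centred at y +44 and -44, a 24 mm divider between; divider and 8 mm outer walls stand 10 mm above the floor. Its place and yaw vary.
- slope (a point): Seat, the bottom of a shallow V at the gutters' low end, on the mid line at floor level: ramp x -75, z 14 mm. This frame: x up the 10 degree slope, y across, z square to the floor. Below the seat the floor rises to a low lip at x -110, z 20.
- crest (a point): Top of the slope on the mid line at floor level: ramp x 75, z 40.4 mm. Axes as the ramp's. Beyond it the floor falls at 10 degrees to the stop.
- stop (a point): Foot of the stop plate's face, on the mid line: ramp x 115, floor z 33.4 mm. Axes as the ramp's. The plate is as wide as the ramp, its top at z 72.
- big_sleeve: The larger damper sleeve: loose brassy cylinder, smooth, diameter 46, length 58 mm, about 110 to 260 g, lying across either gutter in its seat. Origin: its centre; y its axis. On the slope it rolls back if let go. Resting at the stop its centre is at ramp x 92, z 61 mm, where it stays by itself behind the crest. Push it low: fingers at or above its centre tend to drag on it.
- small_sleeve: The smaller sleeve, same look, diameter 34 mm, length 58 mm, lying in the seat of the other gutter. Origin: its centre; y is its axis.
- keeper (a joint): Steel keeper bar turning about an upright pin on the divider, at ramp x 58, y 0. 0: points downhill along the divider (start within 0.1); +1.57 across the +y gutter, -1.57 across the -y one (end stops). Friction 0.03 N m, stays where left. 74 mm long from the pin, 10 thick, spans ramp z 54 to 72 mm. Across, it clears the larger sleeve at its stop by 6 mm.
- keeper_tip (a point): Middle of the keeper bar's free end face, 74 mm from the pin.
- adjuster0: Adjuster knob, brass and steel, 32 mm wide, 46 mm tall, standing past the ramp's low end. Origin: centre of its underside.
- adjuster1: Another such adjuster knob, standing on the robot's side of the ramp. Origin: centre of its underside.
- bumper: Black rubber bump stop, 48 mm wide, 20 mm tall, past the low end. Origin: centre of its underside.
- lockring: Dark lock ring lying flat, 68 mm wide, 10 mm tall, past the high end. Origin: centre of its underside.
- standing_tube: Black tube standing on end, 44 mm wide, 70 mm tall, past the high end. Origin: centre of its underside.
- hex_key: T-handled hex key lying flat, blue handle 95 x 24 x 22 mm, 110 mm shaft, on the side of the ramp away from the robot. Origin: centre of its underside (of the handle).
- grease_jar: Blue jar, 60 mm wide, 110 mm tall, on the bench to the robot's left. Origin: centre of its underside.
- spanner: Steel spanner lying on the bench to the robot's right. Origin: under its middle.
There are look-alikes about, which are no part of the job. Leave any purple look-alike of the big_sleeve alone.

How it is judged:
By the outcome, as a careful person would: the job done as asked, in the order asked, and still so for the second after the job is handed in, with the robot touching nothing.
It also fails if it takes over 54 s, if anything falls off the work surface, if the arm or the gripper's body presses on something with over 40 N, if the wrist force passes 120 N, or if a joint passes its speed limit or range.

## Robot

A 6-joint arm with a two-finger parallel gripper is mounted at the origin on the work surface. World frame = base frame: x ahead of the robot, y to its left, z up, the work surface at z = 0. Lengths are in m, angles in degrees, forces in N, time in s.
With the tool pointing down it reaches from about 0.375 to 0.975 m from the base axis. Payload 3.8 kg.
Tool frame: the origin (TCP) lies at the centre of the arm's flange, where the gripper is bolted on; the fingertips stand 173 mm ahead of it and the grasp point (between the pads) lies 155 mm ahead of it; z points along the fingers, y is the line along which they close (so a half turn about z gives the same grasp; the last joint's range is limited). The gripper opens to 85 mm and grips with 20 to 120 N. Pads are 22 mm wide; open, the fingers measure 114 mm over their backs; the gripper's body (76 mm by 85 mm) begins 54 mm behind the grasp point. The pads swing forward as they close: fully open they stand 13 mm farther back than shut.
Start: joints at [-73.333, 15.12, 91.902, -0, 72.978, -2.114], TCP at [0.217, -0.639, 0.405] pointing down, gripper open.
Joint ranges: [-150.88, 150.88], [-54.13, 125.18], [17.81, 147.31], [-75.09, 255.09], [0, 152.58], [-146.25, 146.25]. Speed limits (degrees/s): [147.25, 147.25, 180, 180, 180, 180].

## Interface

Orientations are given as [roll, pitch, yaw] about the fixed x, y, z axes, in that order (R = Rz(yaw) Ry(pitch) Rx(roll)).
In Python, from cell import arm gives the robot as it stands.
- The arm moves only by the tool send_rows, never from a script. Its argument "series" is a list that holds one entry, the list of rows, each a list of 5 numbers: the shift along the world's x, y, z in m, then the turn about the world's z in degrees, then the opening, from 0 (shut) to 1 (fully open). A call has 1 to 5 rows; each row shifts and turns the commanded pose from where the row before left it; what a row does not reach is not made up. A row lasts 1/8 s, in which the tool goes at most 62.5 mm and 10.7 degrees, less where a joint would pass 70% of its speed; a pose out of reach is approached as far as the arm can. A call with a gripper value outside its range is refused whole. The fingers move at their own pace and stop on an object; the grip force is fixed at half the most. Time passes only in rows, so rows that do not move let the fingers close. It gives the time, the measured TCP pose, the force, the opening and the grip force at its end, in the units of the state.
- arm.sense(): the state, without advancing time (a new reading comes with each control period).
- arm.read_camera(name): name is "scene" or "side" or "wrist"; returns the picture (400x640x3 uint8, blue, green, red); there is no depth.
- arm.get_calibration(name): a dict with "fovy" (degrees; the focal length in pixels is half the picture's height over the tangent of half this angle, whatever the lens; pixels are square), "cx", "cy" (the principal point, pixels), "R" (3x3) and "t" (3): a world point X has camera coordinates R X + t; the wrist camera has in their place "T_tool_cam" (4x4, takes a point from camera to tool coordinates, whose origin is the TCP and whose axes are the flange's). Camera axes: x right, y down, z forward; pixel columns grow to the right and rows downward; lengths in m; the calibration is good to about 2 mm. A picture is of the moment at which its call begins: read the wrist's pose just before it. get_calibration takes no time and is no camera call.
- arm.job_done(): hands the job in; it is judged then, once.
Trained networks look in the newest picture that a camera, given by its name, has taken for a name from the list of things; names that differ only in an ending like _2 or _b are one class to them, and where a whole thing is asked for, a point or a joint stands for the part that bears it (a point fixed in the world has none). Each returns a list of dicts, best first, with "p" (0 to 1); they miss things now and then, are a little off and sometimes report something else, mostly with a low value. They report only what shows in the picture. A call takes as long as a camera call. They do not tell look-alikes from the thing itself.
- arm.boxes_of(camera, query): "at" ([x, y, z] in m, in world coordinates, good to about 4 mm: the middle of the surface that is visible of it).
- arm.tip_of(camera, query): "at" ([x, y, z] in m, in world coordinates, good to about 4 mm: a listed point, or the origin of a listed thing).
The state is a dict: "clock": time; "joints": joint angles; "joint_vel": joint speeds; "tau": joint torques, N m; "eef_pos": TCP position; "ee_rot": TCP orientation; "contact_force": force on the tool from outside, world axes, zero at the start; "wrist_torque": the same for the moment, N m; "finger_gap": finger opening in m; "finger_force": force on a finger pad.
Only numpy, scipy, OpenCV 4.12 (cv2) and the standard library are available. Lean on these libraries where they do the work, as an engineer would, in place of code of your own. Each camera call takes 0.05 s, during which the arm holds its last target. There are 200 camera calls.

## Working session

There is one attempt and no reset: what is moved stays moved. The work goes in short steps, Python scripts to look and compute and a tool call to move; the robot and the scene stay as the last step left them, time stands still between calls to the robot, and variables do not carry over. Pictures are saved under pics/ and viewed, at most 10 in all, crops included, and the job is handed in when it is done.

Besides the shell and the picture viewer there is one more tool, called after ">>>" as name([rows], argument=value, ...), one row to a line, values as JSON. send_rows: Moves the arm, as the interface text tells. Its arguments: {"type":"object","properties":{"series":{"type":"array"}},"required":["series"]}

```bash
mkdir -p pics; ls
python3 - <<'E'
from cell import arm
import cv2,numpy as np
a=arm.read_camera("scene");b=arm.read_camera("side")
cv2.imwrite("pics/a.png",a);cv2.imwrite("pics/b.png",b)
for c in ("scene","side"):
  for q in ("ramp","slope","crest","stop","big_sleeve","small_sleeve","keeper","keeper_tip"):
    r=arm.tip_of(c,q); print(c,q,[(np.round(d["at"],3).tolist(),round(d["p"],2)) for d in r[:3]])
print(arm.sense())
E
```

```text
pics
scene ramp [([0.587, -0.052, 0.001], 0.92)]
scene slope [([0.574, -0.123, 0.012], 0.61)]
scene crest [([0.599, 0.022, 0.043], 0.89)]
scene stop [([0.607, 0.06, 0.038], 0.97), ([0.574, -0.124, 0.013], 0.47)]
scene big_sleeve [([0.616, -0.134, 0.036], 0.73), ([0.716, -0.224, 0.023], 0.7), ([0.42, -0.2, 0.025], 0.57)]
scene small_sleeve [([0.533, -0.122, 0.029], 0.56)]Traceback (most recent call last):
  File "<stdin>", line 7, in <module>
ValueError: it knows: adjuster, big_sleeve, bumper, crest, grease_jar, hex_key, keeper_tip, lockring, ramp, slope, small_sleeve, spanner, standing_tube, stop
```

Run:
```python
from cell import arm
import cv2,numpy as np
for c in ("scene","side"):
  arm.read_camera(c)
  for q in ("ramp","slope","crest","stop","big_sleeve","small_sleeve","keeper_tip","adjuster","grease_jar","standing_tube"):
    if c=="scene" and q in("ramp","slope","crest","stop"): continue
    r=arm.tip_of(c,q); print(c,q,[(np.round(d["at"],3).tolist(),round(d["p"],2)) for d in r[:3]])
s=arm.sense();print({k:s[k] for k in("clock","eef_pos","ee_rot","finger_gap")})
cv2.imwrite("pics/ab.png",np.hstack([cv2.imread("pics/a.png")[60:400,120:520],cv2.imread("pics/b.png")[60:400,120:520]]))
```

```text
scene big_sleeve [([0.719, -0.225, 0.025], 0.86), ([0.407, -0.093, 0.024], 0.71), ([0.423, -0.203, 0.023], 0.64)]
scene small_sleeve [([0.534, -0.119, 0.033], 0.58)]
scene keeper_tip [([0.582, -0.069, 0.065], 0.7)]
scene adjuster [([0.472, 0.006, 0.0], 0.65), ([0.518, -0.252, 0.0], 0.4)]
scene grease_jar [([0.568, 0.463, -0.001], 0.75)]
scene standing_tube [([0.554, 0.155, 0.007], 0.83), ([0.668, 0.124, -0.0], 0.15)]
side ramp [([0.587, -0.055, 0.004], 0.64)]
side slope [([0.572, -0.125, 0.015], 0.72)]
side crest [([0.606, 0.019, 0.037], 0.74)]
side stop [([0.606, 0.06, 0.033], 0.7), ([0.527, -0.117, 0.032], 0.56)]
side big_sleeve [([0.715, -0.223, 0.026], 0.96), ([0.408, -0.09, 0.024], 0.96), ([0.614, -0.136, 0.036], 0.75)]
side small_sleeve [([0.527, -0.118, 0.033], 0.64)]
side keeper_tip [([0.581, -0.066, 0.061], 0.63)]
side adjuster [([0.521, -0.251, 0.004], 0.78), ([0.469, 0.006, 0.001], 0.6), ([0.572, -0.122, 0.018], 0.34)]
side grease_jar [([0.562, 0.462, -0.002], 0.6), ([0.609, 0.018, 0.039], 0.29)]
side standing_tube [([0.556, 0.15, 0.0], 0.89)]
{'clock': 1.3, 'eef_pos': array([ 0.21731563, -0.6390646 ,  0.40467169]), 'ee_rot': array([-1.79999001e+02,  2.66247502e-03,  1.87818324e+01]), 'finger_gap': 0.08539934058384312}
```

View pics/ab.png

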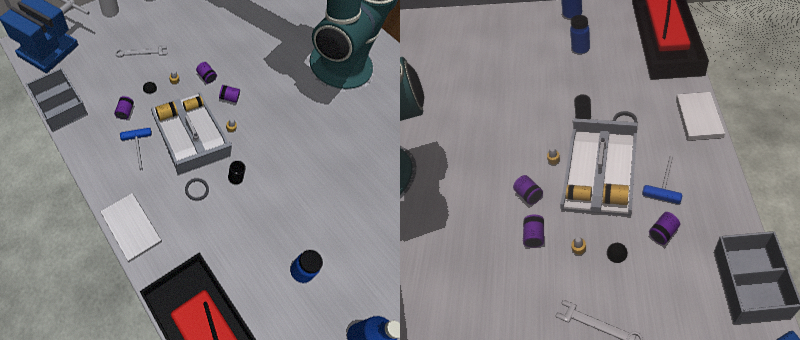

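The ramp's uphill direction is at about 79.7°. The big sleeve is in the -y gutter, and the purple cylinders are the look-alikes. I'm moving to hover behind the sleeve.

>>> send_rows([
  [[0.039,0.0455,-0.008,6.1,0.2],[0.039,0.0455,-0.008,6.1,0.2],[0.039,0.0455,-0.008,6.1,0.2],[0.039,0.0455,-0.008,6.1,0.2],[0.039,0.0455,-0.008,6.1,0.2]],
])

```text
clock: 1.92
eef_pos: [0.4133, -0.41, 0.3648]
ee_rot: [179.9, 0.0, 49.5]
contact_force: [0.2, -0.9, 0.5]
finger_gap: 0.017
finger_force: 0.0
```

>>> send_rows([
  [[0.039,0.0455,-0.008,6.1,0.2],[0.039,0.0455,-0.008,6.1,0.2],[0.039,0.0455,-0.008,6.1,0.2],[0.039,0.0455,-0.008,6.1,0.2],[0.039,0.0455,-0.008,6.1,0.2]],
])

```text
clock: 2.55
eef_pos: [0.6085, -0.1824, 0.3248]
ee_rot: [180.0, 0.0, 80.0]
contact_force: [-0.3, -0.9, -0.1]
finger_gap: 0.0173
finger_force: 0.0
```

```bash
cat > h.py <<'E'
from cell import arm
import cv2,numpy as np
from scipy.spatial.transform import Rotation as Ro
def pose():
    s=arm.sense();return s,np.array(s["eef_pos"]),Ro.from_euler("xyz",s["ee_rot"],degrees=True).as_matrix()
def proj(c,X,sp=None):
    k=arm.get_calibration(c);f=200/np.tan(np.radians(k["fovy"]/2))
    if c=="wrist":
        s,p,R=sp;T=np.array(k["T_tool_cam"]);Y=R.T@(np.array(X)-p);Y=T[:3,:3].T@(Y-T[:3,3])
    else: Y=np.array(k["R"])@X+np.array(k["t"])
    return np.array([k["cx"]+f*Y[0]/Y[2],k["cy"]+f*Y[1]/Y[2]])
def world(x,y,z,c=(0.587,-0.0535),th=79.7):
    t=np.radians(th);return np.array([c[0]+x*np.cos(t)-y*np.sin(t),c[1]+x*np.sin(t)+y*np.cos(t),z])
def ramp(P,c=(0.587,-0.0535),th=79.7):
    t=np.radians(th);d=np.array(P)[:2]-c;return np.array([d@[np.cos(t),np.sin(t)],d@[-np.sin(t),np.cos(t)]])
E
python3 - <<'E'
from h import *
sp=pose();im=arm.read_camera("wrist");s=sp[0]
print(s["clock"],sp[1],s["ee_rot"],s["finger_gap"],s["joints"],ramp(sp[1]))
for q in ("ramp","slope","crest","stop","big_sleeve","small_sleeve","keeper_tip"):
    print(q,[(np.round(d["at"],3).tolist(),round(d["p"],2)) for d in arm.tip_of("wrist",q)[:2]])
P=[(x,y,.082-.01 if x>.11 else 0.0) for x,y in()]
for X in [(-.075,-.012,.024),(-.075,-.076,.024),(-.075,.012,.024),(.075,-.012,.0504),(.075,-.076,.0504),(.115,-.084,.072),(.115,.084,.072),(-.1185,.084,.03),(-.1185,-.084,.03)]:
    u=proj("wrist",world(*X),sp); cv2.drawMarker(im,tuple(int(v) for v in np.round(u)),(0,0,255),0,9)
cv2.imwrite("pics/w1.png",im)
E
```

```text
2.55 [ 0.6084766  -0.18244071  0.32476721] [1.79954294e+02 1.71534301e-02 7.99886554e+01] 0.017330119606624027 [-1.89341497e+01  1.42556137e+01  1.01688339e+02 -1.09658154e-02
  6.40082343e+01 -8.91801044e+00] [-0.12302277 -0.04418539]
ramp [([0.586, -0.051, -0.001], 0.83)]
slope [([0.574, -0.128, 0.016], 0.7), ([0.616, -0.132, 0.037], 0.46)]
crest []
stop []
big_sleeve [([0.613, -0.13, 0.036], 0.95), ([0.718, -0.23, 0.023], 0.67)]
small_sleeve [([0.531, -0.118, 0.03], 0.56)]
keeper_tip [([0.583, -0.072, 0.063], 0.79)]
```

View pics/w1.png

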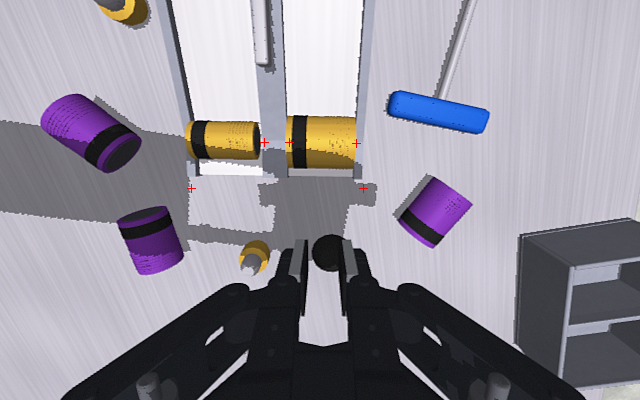

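The ramp fit is good sideways and maybe 4 mm short uphill. The fingers are behind the big sleeve at about (322,140) and in line with its gutter, so I'm descending.

>>> send_rows([
  [[0,0,-0.04,0,0.2],[0,0,-0.04,0,0.2],[0,0,-0.03,0,0.2],[0,0,-0.015,0,0.2],[0,0,0,0,0.2]],
])

```text
clock: 3.58
eef_pos: [0.6065, -0.1848, 0.1989]
ee_rot: [-179.9, -0.0, 79.7]
contact_force: [0.4, 0.4, 0.9]
finger_gap: 0.0172
finger_force: 0.0
```

>>> send_rows([
  [[0.0009,0.0049,0,0,0.2],[0.0009,0.0049,0,0,0.2],[0.0009,0.0049,0,0,0.2],[0.0009,0.0049,0.0009,0,0.2],[0.0009,0.0049,0.0009,0,0.2]],
])

```text
clock: 4.2
eef_pos: [0.612, -0.1592, 0.2019]
ee_rot: [180.0, 0.0, 79.8]
contact_force: [-1.2, -1.9, 0.3]
finger_gap: 0.0171
finger_force: 0.6
```

Run:
```python
from h import *
sp=pose();im=arm.read_camera("side")
print(sp[1],ramp(sp[1]),[(d["at"],d["p"]) for d in arm.tip_of("side","big_sleeve")])
u=proj("side",world(0,-.03,.05)).astype(int);w=im[max(0,u[1]-75):u[1]+75,u[0]-100:u[0]+100]
cv2.imwrite("pics/s1.png",cv2.resize(w,None,fx=4,fy=4))
```

```text
[ 0.61202028 -0.15921399  0.20186543] [-0.09953673 -0.04351898] [([0.7154, -0.2228, 0.0249], 0.82), ([0.4204, -0.2053, 0.024], 0.78), ([0.409, -0.0911, 0.0239], 0.58), ([0.6151, -0.1247, 0.0355], 0.57)]
```

View pics/s1.png

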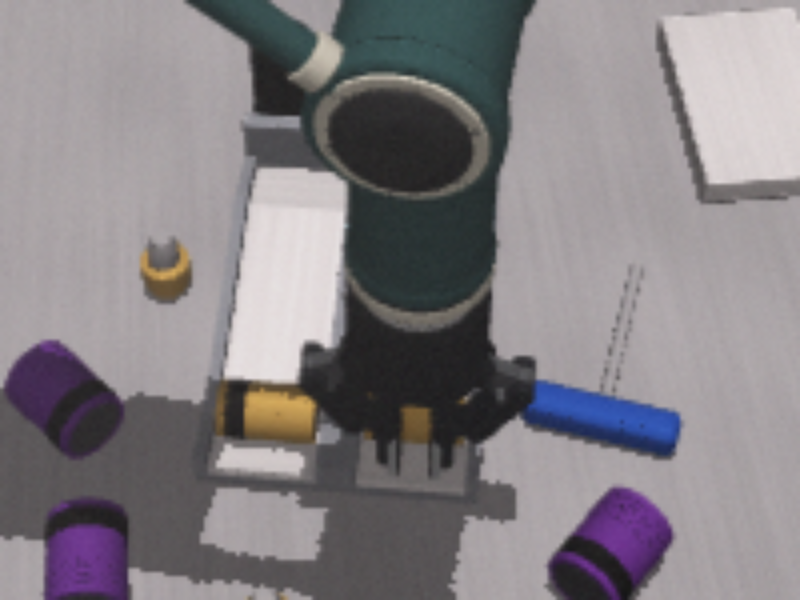

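Contact is made: the fingers are behind the sleeve in the gutter, at about (400,440). I'm pushing uphill.

>>> send_rows([
  [[0.0011,0.0059,0.0011,0,0.2],[0.0013,0.0069,0.0012,0,0.2],[0.0014,0.0079,0.0014,0,0.2],[0.0014,0.0079,0.0014,0,0.2],[0.0014,0.0079,0.0014,0,0.2]],
])

```text
clock: 4.92
eef_pos: [0.6185, -0.1224, 0.2081]
ee_rot: [180.0, -0.0, 79.8]
contact_force: [-0.3, -0.7, 0.6]
finger_gap: 0.017
finger_force: 0.6
```

>>> send_rows([
  [[0.0014,0.0079,0.0014,0,0.2],[0.0014,0.0079,0.0014,0,0.2],[0.0014,0.0079,0.0014,0,0.2],[0.0014,0.0079,0.0014,0,0.2],[0.0014,0.0079,0.0014,0,0.2]],
])

```text
clock: 5.55
eef_pos: [0.6255, -0.083, 0.2151]
ee_rot: [-180.0, 0.0, 79.8]
contact_force: [0.0, -1.4, 0.6]
finger_gap: 0.0172
finger_force: 0.6
```

Run:
```python
from h import *
sp=pose();im=arm.read_camera("scene")
print(sp[1],ramp(sp[1]),sp[0]["contact_force"],[(d["at"],d["p"]) for c in("scene",) for d in arm.tip_of(c,"big_sleeve")])
im2=arm.read_camera("wrist")
print([(d["at"],d["p"]) for d in arm.tip_of("wrist","big_sleeve")])
u=proj("scene",world(0,-.03,.05)).astype(int);w=im[max(0,u[1]-50):u[1]+50,u[0]-60:u[0]+60]
cv2.imwrite("pics/s2.png",np.hstack([cv2.resize(w,(360,300)),cv2.resize(im2,(440,300))]))
```

```text
[ 0.62547979 -0.0830186   0.21505047] [-0.02216264 -0.04313768] [ 0.01585041 -1.37856773  0.56388959] [([0.718, -0.2272, 0.0246], 0.86), ([0.4065, -0.0895, 0.0245], 0.75), ([0.4198, -0.2038, 0.0247], 0.66), ([0.6324, -0.0483, 0.0509], 0.56)]
[([0.6322, -0.0436, 0.0521], 0.88), ([0.4082, -0.0963, 0.0273], 0.72)]
```

View pics/s2.png

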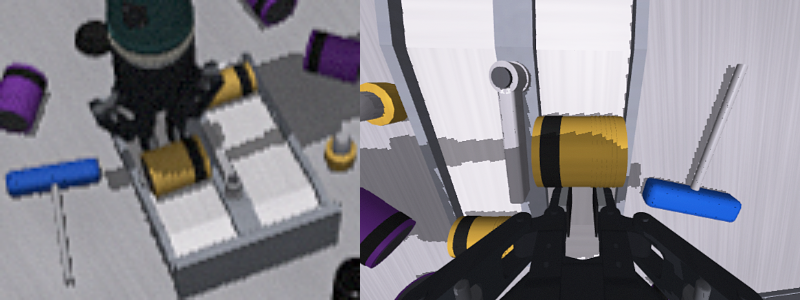

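The sleeve is rolling squarely up, at about (580,150) in the wrist view. I'm continuing over the crest.

>>> send_rows([
  [[0.0014,0.0079,0.0014,0,0.2],[0.0014,0.0079,0.0014,0,0.2],[0.0014,0.0079,0.0014,0,0.2],[0.0014,0.0079,0.0014,0,0.2],[0.0014,0.0079,0.0014,0,0.2]],
])

```text
clock: 6.38
eef_pos: [0.6325, -0.0434, 0.2221]
ee_rot: [180.0, -0.0, 79.8]
contact_force: [-1.2, -1.1, 0.5]
finger_gap: 0.0172
finger_force: 0.6
```

>>> send_rows([
  [[0.0012,0.0069,0.0011,0,0.2],[0.0011,0.0059,0.0009,0,0.2],[0.0009,0.0049,0.0006,0,0.2],[0.0009,0.0049,0,0,0.2],[0.0009,0.0049,0,0,0.2]],
])

```text
clock: 7.0
eef_pos: [0.6374, -0.0162, 0.2244]
ee_rot: [-180.0, -0.0, 79.8]
contact_force: [0.2, -0.3, -0.7]
finger_gap: 0.0177
finger_force: 0.0
```

>>> send_rows([
  [[0.0009,0.0049,0,0,0.2],[0.0005,0.003,0,0,0.2],[0,0,0,0,0.2]],
])

```text
clock: 7.38
eef_pos: [0.6388, -0.0084, 0.2245]
ee_rot: [-180.0, -0.0, 79.8]
contact_force: [0.6, 0.0, -0.2]
finger_gap: 0.0172
finger_force: 0.0
```

Run:
```python
from h import *
sp=pose();im=arm.read_camera("scene")
print(sp[1],ramp(sp[1]),sp[0]["contact_force"],[(d["at"],d["p"]) for d in arm.tip_of("scene","big_sleeve")][:4])
im2=arm.read_camera("wrist")
print([(d["at"],d["p"]) for d in arm.tip_of("wrist","big_sleeve")],[(d["at"],d["p"]) for d in arm.tip_of("wrist","keeper_tip")])
u=proj("scene",world(0,-.03,.05)).astype(int);w=im[max(0,u[1]-50):u[1]+50,u[0]-60:u[0]+60]
cv2.imwrite("pics/s3.png",np.hstack([cv2.resize(w,(360,300)),cv2.resize(im2,(440,300))]))
```

```text
[ 0.63882853 -0.00837011  0.22452946] [ 0.05366968 -0.04292399] [ 0.61201632  0.04404485 -0.17079189] [([0.4039, -0.0943, 0.0226], 0.8), ([0.7169, -0.2277, 0.0201], 0.77), ([0.4203, -0.2048, 0.0249], 0.61), ([0.6451, 0.031, 0.0583], 0.57)]
[([0.6422, 0.0353, 0.061], 0.74), ([0.4102, -0.0926, 0.0252], 0.73)] [([0.5827, -0.0689, 0.0626], 0.81)]
```

View pics/s3.png

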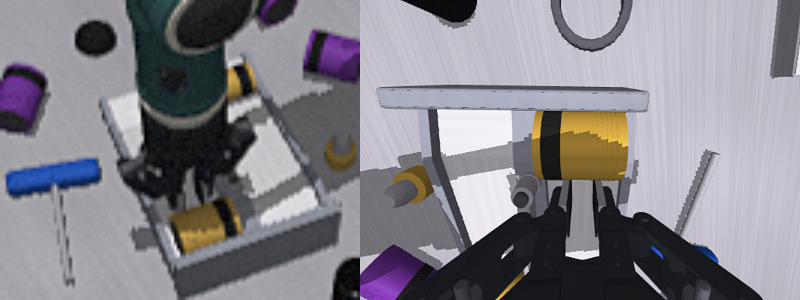

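The sleeve rests at the stop, at about (580,145) in the wrist view, with no force on the fingers. I'm backing off downhill, then up, and closing the fingers. I'll work out the pin position meanwhile.

>>> send_rows([
  [[-0.0018,-0.0098,0,0,0.2],[-0.0027,-0.0148,0,0,0.2],[0,0,0.03,0,0.2],[0,0,0.035,0,0],[0,0,0,0,0]],
])

```text
clock: 8.25
eef_pos: [0.6358, -0.0346, 0.2935]
ee_rot: [179.6, -0.0, 79.7]
contact_force: [0.6, -0.5, 0.6]
finger_gap: 0.0001
finger_force: 0.0
```

Run:
```python
from h import *
def ray(px,p,rpy,z):
    k=arm.get_calibration("wrist");f=200/np.tan(np.radians(k["fovy"]/2));T=np.array(k["T_tool_cam"])
    R=Ro.from_euler("xyz",rpy,degrees=True).as_matrix()
    o=np.array(p)+R@T[:3,3];d=R@T[:3,:3]@[(px[0]-k["cx"])/f,(px[1]-k["cy"])/f,1]
    return o+d*(z-o[2])/d[2]
print(ray((215,101),(0.62548,-0.08302,0.21505),(180,0,79.8),.072),ray((236,256),(0.63883,-0.00837,0.2245),(180,0,79.8),.072),world(.058,0,0))
sp=pose();arm.read_camera("wrist");print(sp[1],ramp(sp[1]),sp[0]["finger_gap"],sp[0]["clock"])
for q in("keeper_tip","big_sleeve","ramp","stop"):print(q,[(np.round(d["at"],3),d["p"]) for d in arm.tip_of("wrist",q)][:2])
```

```text
[0.59982602 0.00543473 0.072     ] [0.5988772  0.00996036 0.072     ] [0.59737053 0.00356533 0.        ]
[ 0.63580505 -0.03457965  0.29348613] [ 0.0273419  -0.04463556] 0.0001365844645126139 8.25
keeper_tip [(array([ 0.58 , -0.071,  0.064]), 0.59), (array([ 0.471,  0.01 , -0.004]), 0.36)]
big_sleeve [(array([ 0.408, -0.097,  0.028]), 0.97), (array([0.644, 0.034, 0.059]), 0.7)]
ramp [(array([ 0.583, -0.054,  0.001]), 0.77)]
stop [(array([0.609, 0.062, 0.034]), 0.77)]
```

Descending on the +y side of the keeper bar, then sweeping it across.

>>> send_rows([
  [[-0.039,-0.004,0,0,0],[-0.0393,-0.0043,0,0,0],[0,0,-0.032,0,0],[0,0,-0.0305,0,0],[0,0,0,0,0]],
])

```text
clock: 9.12
eef_pos: [0.5536, -0.0413, 0.2233]
ee_rot: [-179.5, 0.0, 79.8]
contact_force: [-0.5, -0.2, 0.2]
finger_gap: -0.0
finger_force: 0.0
```

>>> send_rows([
  [[0.0074,-0.0017,0,0,0],[0.0074,-0.0017,0,0,0],[0.0074,-0.0017,0,0,0],[0.0074,-0.0017,0,0,0],[0.0074,-0.0017,0,0,0]],
])

```text
clock: 9.75
eef_pos: [0.5937, -0.0502, 0.2273]
ee_rot: [180.0, 0.0, 79.8]
contact_force: [-0.2, 1.1, 0.6]
finger_gap: 0.0001
finger_force: 0.4
```

Run:
```python
from h import *
sp=pose();im=arm.read_camera("wrist");print(sp[1],sp[0]["contact_force"])
for q in("keeper_tip","big_sleeve"):print(q,[(np.round(d["at"],3),d["p"]) for d in arm.tip_of("wrist",q)][:3])
cv2.imwrite("pics/k1.png",im)
```

```text
[ 0.59365062 -0.05019423  0.22732448] [-0.18713234  1.05734672  0.60375691]
keeper_tip [(array([ 0.618, -0.067,  0.066]), 0.65)]
big_sleeve [(array([0.646, 0.033, 0.061]), 0.88), (array([ 0.409, -0.094,  0.028]), 0.84)]
```

View pics/k1.png

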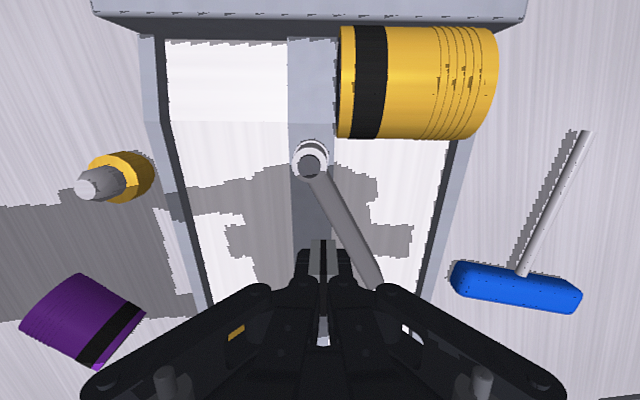

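The bar has turned about 28°, with its pin at (310,160) and its free end towards (375,280). I'm continuing the arc.

>>> send_rows([
  [[0.0074,0.0012,0.001,0,0],[0.0074,0.0016,0.001,0,0],[0.0074,0.0018,0.001,0,0],[0.0074,0.002,0.001,0,0],[0.0055,0.006,0,0,0]],
])

```text
clock: 10.52
eef_pos: [0.629, -0.0375, 0.2314]
ee_rot: [179.9, 0.0, 79.8]
contact_force: [-0.1, -1.3, 0.4]
finger_gap: -0.0003
finger_force: 0.4
```

>>> send_rows([
  [[0.0055,0.006,0,0,0],[0.005,0.006,0,0,0],[0.0035,0.004,0,0,0],[0,0,0,0,0]],
])

```text
clock: 11.02
eef_pos: [0.6425, -0.0209, 0.2311]
ee_rot: [180.0, -0.0, 79.8]
contact_force: [0.4, -0.2, 0.8]
finger_gap: -0.0002
finger_force: 0.0
```

Run:
```python
from h import *
sp=pose();im=arm.read_camera("wrist");print(sp[1],sp[0]["contact_force"])
P=np.array([.5988,.0055]);print(ramp(sp[1],P))
for q in("keeper_tip","big_sleeve"):print(q,[(np.round(d["at"],3),ramp(d["at"],P).round(3),d["p"]) for d in arm.tip_of("wrist",q)][:3])
cv2.imwrite("pics/k2.png",im)
```

```text
[ 0.64246081 -0.02093162  0.23114566] [ 0.36346514 -0.23127965  0.82446633]
[-0.01819903 -0.04768325]
keeper_tip [(array([ 0.668, -0.01 ,  0.063]), array([-0.003, -0.071]), 0.63)]
big_sleeve [(array([0.645, 0.033, 0.059]), array([ 0.035, -0.04 ]), 0.97), (array([ 0.408, -0.093,  0.028]), array([-0.131,  0.17 ]), 0.93), (array([0.596, 0.023, 0.037]), array([0.017, 0.005]), 0.48)]
```

View pics/k2.png

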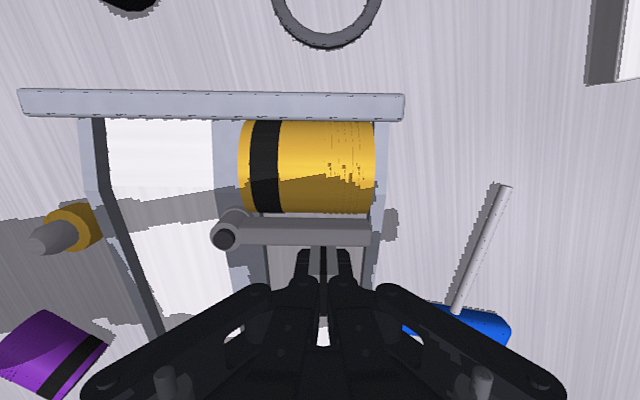

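The bar is almost fully across, at about (300,232). I'm nudging it to its end stop in small steps and watching the force.

>>> send_rows([
  [[0.0003,0.0015,0,0,0],[0,0,0,0,0]],
])

```text
clock: 11.42
eef_pos: [0.6424, -0.0201, 0.2311]
ee_rot: [180.0, 0.0, 79.8]
contact_force: [-0.1, -1.2, 0.4]
finger_gap: -0.0001
finger_force: 0.3
```

>>> send_rows([
  [[0.0003,0.0015,0,0,0],[0,0,0,0,0]],
])

```text
clock: 11.68
eef_pos: [0.6425, -0.0196, 0.2311]
ee_rot: [-180.0, 0.1, 79.8]
contact_force: [-0.8, -5.3, 0.7]
finger_gap: 0.0001
finger_force: 2.8
```

>>> send_rows([
  [[0.0003,0.0015,0,0,0],[0,0,0,0,0]],
])

```text
clock: 11.92
eef_pos: [0.6427, -0.0191, 0.2311]
ee_rot: [-180.0, 0.3, 79.8]
contact_force: [-2.5, -9.6, 1.4]
finger_gap: -0.0001
finger_force: 4.9
```

The force is rising stiffly, so the bar is on its end stop. I'm backing off and raising the tool, then checking.

>>> send_rows([
  [[-0.0011,-0.0059,0,0,0],[-0.0027,-0.0148,0,0,0],[-0.001,-0.006,0.02,0,0],[0,-0.02,0.05,0,0],[0,-0.03,0.05,0,0]],
])

```text
clock: 12.55
eef_pos: [0.6381, -0.0938, 0.3535]
ee_rot: [180.0, -0.0, 79.8]
contact_force: [1.2, -0.1, -0.2]
finger_gap: 0.0003
finger_force: 0.0
```

>>> send_rows([
  [[-0.02,-0.05,0.02,0,0],[-0.02,-0.05,0,0,0],[-0.02,-0.05,0,0,0],[0,0,0,0,0]],
])

```text
clock: 13.05
eef_pos: [0.5768, -0.2471, 0.3731]
ee_rot: [179.9, 0.1, 79.5]
contact_force: [0.0, 0.1, 0.2]
finger_gap: 0.0001
finger_force: 0.0
```

Run:
```python
from h import *
sp=pose();im=arm.read_camera("wrist");print(sp[1],sp[0]["contact_force"],sp[0]["clock"])
P=np.array([.5988,.0055])
for c in("wrist","side"):
  if c=="side": im2=arm.read_camera(c)
  for q in("keeper_tip","big_sleeve","small_sleeve"):print(c,q,[(np.round(d["at"],3),ramp(d["at"],P).round(3),d["p"]) for d in arm.tip_of(c,q)][:4])
u=proj("side",world(0,-.03,.05)).astype(int);w=im2[max(0,u[1]-60):u[1]+60,u[0]-70:u[0]+70]
cv2.imwrite("pics/f.png",np.hstack([cv2.resize(w,(350,300)),cv2.resize(im,(440,300))]))
```

```text
[ 0.57679189 -0.24709497  0.37307237] [0.04104965 0.1121661  0.15783646] 13.05
wrist keeper_tip [(array([ 0.605, -0.265,  0.   ]), array([-0.265, -0.055]), 0.74)]
wrist big_sleeve [(array([ 0.409, -0.093,  0.028]), array([-0.131,  0.17 ]), 0.85), (array([ 0.717, -0.231,  0.02 ]), array([-0.212, -0.159]), 0.59), (array([ 0.417, -0.208,  0.028]), array([-0.243,  0.14 ]), 0.55)]
wrist small_sleeve [(array([ 0.531, -0.118,  0.034]), array([-0.134,  0.045]), 0.78)]
side keeper_tip [(array([ 0.666, -0.006,  0.063]), array([ 0.   , -0.068]), 0.41)]
side big_sleeve [(array([ 0.416, -0.204,  0.023]), array([-0.239,  0.142]), 0.92), (array([ 0.41 , -0.092,  0.023]), array([-0.13 ,  0.169]), 0.88), (array([ 0.715, -0.221,  0.025]), array([-0.202, -0.155]), 0.74), (array([ 0.552, -0.414, -0.002]), array([-0.421, -0.029]), 0.72)]
side small_sleeve [(array([ 0.527, -0.118,  0.031]), array([-0.134,  0.049]), 0.91)]
```

View pics/f.png

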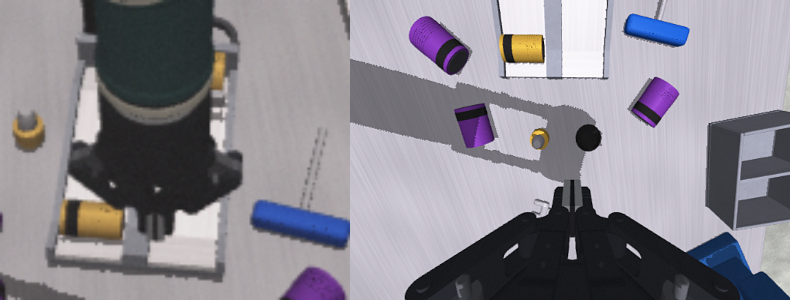

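The small sleeve is still in its seat. The big sleeve shows at the stop, at about (217,70) in the side view, and the keeper tip measures square across. I'm handing the job in.

```bash
python3 -c "
from cell import arm
print(arm.job_done())"
```

```text
the job is handed in; nothing more can be done
None
```

The big sleeve rests against the stop plate and the keeper bar is across its gutter on its end stop; the small sleeve is still in its seat, no other object was touched, and the job was handed in at about 13 s.

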